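# Refit the plunger of a hand clay extruder and push out the dried plug

## Robot

A 6-joint arm with a two-finger parallel gripper is mounted at the origin on a cart in front of the work surface, level with it; the furniture and walls round the work are solid. World frame = base frame: x ahead of the robot, y to its left, z up, the work surface at z = 0. Lengths are in mm, angles in degrees, forces in N, time in s.
With the tool pointing down it reaches from about 275 to 825 mm from the base axis. Payload 4.9 kg.
Tool frame: the origin (TCP) lies at the very end of the fingers, on their centre line; the grasp point (between the pads) lies 19 mm behind it; z points along the fingers, y is the line along which they close (so a half turn about z gives the same grasp; the last joint's range is limited). The gripper opens to 85 mm and grips with 20 to 120 N. Pads are 22 mm wide; open, the fingers measure 114 mm over their backs; the gripper's body (76 mm by 85 mm) begins 54 mm behind the grasp point. The pads swing forward as they close: fully open they stand 13 mm farther back than shut.
Start: joints at [58.889, 18.69, -11.035, 60.275, 0, 82.311], TCP at [218.626, 504.699, 231.281] pointing down, gripper open.
Joint ranges: [-152.03, 152.03], [-55.5, 102.48], [-74.3, 77.21], [-110.64, 120.58], [-84.22, 78.4], [-180, 180]. Speed limits (degrees/s): [147.25, 147.25, 180, 180, 180, 180].

## Interface

Orientations are given as a 3x3 rotation matrix whose columns are the frame's x, y, z axes.
In Python, from rig import sense, camera, sign_off, silhouettes, landmark_of gives the robot as it stands.
- The arm moves only by the tool move_arm, never from a script. Its argument "targets" is a list of rows, each a list of 2 entries, a list of its own where there are three numbers: the shift along the tool's x, y, z in mm, then the turn, a rotation vector about the tool's x, y, z in degrees. In form: [[[dx, dy, dz], [rx, ry, rz]], ...]. A call has 1 to 20 rows; each row is the pose to reach, as a shift and turn from the pose commanded when the call began, along the tool's axes at that moment; what a row does not reach only later rows make up. A row lasts 1/10 s, in which the tool goes at most 50 mm and 8.59 degrees, less where a joint would pass 70% of its speed; a pose out of reach is approached as far as the arm can. A call with a gripper value outside its range is refused whole. "jaw" is the finger opening in mm, from 0 to 85.4, set as the call begins (left out, the last holds). The fingers move at their own pace and stop on an object; "newtons" is the grip in N (left out, the last holds). Time passes only in rows, so rows that repeat a pose let the fingers close. It gives the time, the measured TCP pose, the force, the opening and the grip force at its end, in the units of the state.
- sense(): the state, without advancing time (a new reading comes with each control period).
- camera(name): name is "scene" or "top" or "wrist"; returns a dict with "color" (400x640x3 uint8, red, green, blue), "range_z" (400x640 float32, mm along the optical axis (not along the pixel's ray), 0 where there is no reading), "K" (3x3 intrinsics, pixels), "extrinsics" (4x4, takes a point from world to camera coordinates). Camera axes: x right, y up, looking along -z (the intrinsics and any distortion apply to the point x, -y, -z); pixel columns grow to the right and rows downward; lengths in mm; the calibration is good to about 2 mm. A picture is of the moment at which its call begins.
- sign_off(): hands the job in; it is judged then, once.
Trained networks look in the newest picture that a camera, given by its name, has taken for a name from the list of things; names that differ only in an ending like _2 or _b are one class to them, and where a whole thing is asked for, a point or a joint stands for the part that bears it (a point fixed in the world has none). Each returns a list of dicts, best first, with "confidence" (0 to 1); they miss things now and then, are a little off and sometimes report something else, mostly with a low value. They report only what shows in the picture. A call takes as long as a camera call.
- silhouettes(camera, thing): "region" (400x640 bool, what is visible of it) and "position" ([column, row] in pixels, amid what is visible of it).
- landmark_of(camera, thing): "position" ([column, row] in pixels: a listed point, or the origin of a listed thing).
The state is a dict: "time": time; "joints": joint angles; "qd": joint speeds; "tau": joint torques, N m; "tcp_pos": TCP position; "orientation": TCP orientation; "wrist_force": force on the tool from outside, world axes, zero at the start; "wrist_torque": the same for the moment, N m; "opening": opening from 0.0 (shut) to 1.0 (fully open); "grip_force": force on a finger pad.
Only numpy, scipy, OpenCV 4.12 (cv2) and the standard library are available. Lean on these libraries where they do the work, as an engineer would, in place of code of your own. Each camera call takes 0.05 s, during which the arm holds its last target. There are 200 camera calls.

## Task

Take the plunger out of its wooden rack and thread its rod down through both guide holes of the inclined clay extruder and on through the barrel, so that it pushes the dried clay plug out of the lower end into the catch tray. Leave the plunger fully home, its collar down on the upper guide, and let go of it. The guides stand up to a centimetre off the barrel's middle to one side or the other, so feel for the hole, and leave the jar, the cup and the timer where they are.

Things in the scene. Friction and masses are not known exactly. Their poses are not given: they have to be found in the camera images.
- plunger: Plunger, about 0.15 kg: steel rod 10 mm thick, 122 mm from tip to collar, tip bevelled to 8 mm over the last 2 mm; collar 24 mm wide, 6 mm thick; wooden handle 20 x 20 mm (faces square to x and y), 46 mm long. Origin at the centre of the tip, z along the rod to the handle, which spans z = 128 to 174 mm. It starts hanging upright in the rack, handle up. Its roll about z does not matter.
- collar (a point): On the plunger's axis, at the underside of its collar, 122 mm from the tip. Once home it lies on the upper guide's top face and the tip stands 6 mm out of the barrel's mouth.
- rack: Wooden rack, fixed: base 90 x 90 mm, two legs at y = +-34 mm, top plate 50 (x) x 78 (y) x 10 mm with its top 136 mm above the table and a 13 mm hole at x = y = 0. The plunger hangs in it by the collar, tip 14 mm above the table: lift it straight up 125 mm to clear the plate. Origin at the centre of the base's underside, z up.
- stand: Extruder's bench stand, fixed: grey base 180 x 110 x 10 mm, posts and inclined rail at the -x side, aluminium catch tray under the barrel's mouth. Origin at the centre of the base's underside, z up, x towards the tray end (away from the robot at yaw 0). Tray inside: x = 2 to 84 mm, y = -41 to 41 mm, floor at z = 14, rim at z = 34 mm.
- barrel: Aluminium tube fixed on the stand: outside 44, bore 34, length 50 mm, axis leaning 35 degrees from vertical, upper end towards the stand's -x. Origin at the centre of the lower mouth, z up along the bore, y = the stand's y (level, across), x square to both. A spring catch near the mouth holds the plug until it is pushed with some 5 to 15 N. The rod need not be central in the bore.
- upper_guide (a point): On the barrel's axis, 116 mm above its mouth, level with the top face of the upper guide: a rigid plate 44 (x) x 60 (y) x 8 mm square to the axis, with a straight 12 mm hole. The hole is at x = 0, but up to 10 mm to either side of this point along the barrel's y: the offset is not reported, so see or feel for it. Free all round above for a gripper coming down along the axis.
- lower_guide (a point): On the barrel's axis, 72 mm above its mouth, level with the top face of the lower guide: a plate like the upper one, 8 mm thick, with the same 12 mm hole. Both plates belong to one grey fixed yoke, so its hole is exactly in line with the upper one (same unreported offset along the barrel's y), parallel to the bore.
- plug: Dried clay plug, a cylinder 32 mm in diameter and 26 mm long tapered to 26 mm over 7 mm at both ends, about 30 g, at the start hidden in the barrel's bore (about z = 8 to 34 mm of the barrel). Origin at its centre, z along its axis.
- glaze_jar: Bystander: plastic glaze jar with a black screw lid, 51 mm wide, 60 mm tall, origin under its centre. To be left alone.
- bisque_cup: Bystander: small biscuit-fired cup with a painted band, 67 mm wide, 61 mm tall, origin under its centre. To be left alone.
- timer: Bystander: wind-up timer with a ribbed top, 63 mm wide, 43 mm tall, origin under its centre. To be left alone.

How it is judged:
By the outcome, as a careful person would: the job done as asked, in the order asked, and still so for the second after the job is handed in, with the robot touching nothing.
It also fails if it takes over 72 s, if anything falls off the work surface, if the arm or the gripper's body presses on something with over 40 N, if the wrist force passes 120 N, or if a joint passes its speed limit or range.

## Working session

There is one attempt and no reset: what is moved stays moved. The work goes in short steps, Python scripts to look and compute and a tool call to move; the robot and the scene stay as the last step left them, time stands still between calls to the robot, and variables do not carry over. Pictures are saved under pics/ and viewed, at most 10 in all, crops included, and the job is handed in when it is done.

Besides the shell and the picture viewer there is one more tool, called as a command line: name --argument value ..., lists and objects as JSON in quotes. move_arm: Moves the arm, as the interface text tells. Its arguments: {"type":"object","properties":{"targets":{"type":"array","items":{"type":"array"}},"jaw":{"type":"number"},"newtons":{"type":"number"}},"required":["targets"]}

```bash
mkdir -p pics; ls; cat > h.py <<'E'
import numpy as np, cv2
from rig import sense, camera, sign_off, silhouettes, landmark_of
def cam(n,save=None):
    c=camera(n)
    if save: cv2.imwrite('pics/'+save,c['color'][:,:,::-1])
    return c
def w(c,u,v,d):
    K=c['K'];x=(u-K[0,2])/K[0,0]*d;y=(v-K[1,2])/K[1,1]*d
    T=np.linalg.inv(c['extrinsics']);u=np.stack([x,-y,-d*np.ones_like(x),np.ones_like(x)],-1)
    return (u@T.T)[...,:3]
def px(c,p):
    q=c['extrinsics']@np.append(p,1);K=c['K'];return np.array([K[0,0]*q[0]/-q[2]+K[0,2],K[1,1]*-q[1]/-q[2]+K[1,2]])
def cloud(c,m=None):
    v,u=np.nonzero((c['range_z']>0)&(True if m is None else m)); return w(c,u.astype(float),v.astype(float),c['range_z'][v,u].astype(float))
E
python3 - <<'E'
from h import *
s=sense();print(s)
ims=[]
for n in['scene','top']:
    c=cam(n,n+'0.png');print(n,np.round(c['K'],1).tolist(),np.round(c['extrinsics'],3).tolist(),[k for k in c])
    for t in['plunger','collar','rack','stand','barrel','upper_guide','lower_guide','glaze_jar','bisque_cup','timer']:
        l=landmark_of(n,t)[:1];r=silhouettes(n,t)[:1]
        for a in r:
            p=cloud(c,a['region']);print(t,'sil',round(a['confidence'],2),np.round(a['position']),'med',np.round(np.median(p,0)),'lo',np.round(np.percentile(p,2,axis=0)),'hi',np.round(np.percentile(p,98,axis=0)))
        for a in l: print(t,'lm',round(a['confidence'],2),np.round(a['position'],1))
E
```

```text
pics
{'time': 0.0, 'joints': array([ 5.88894494e+01,  1.87354389e+01, -1.10908226e+01,  6.02746245e+01,
       -9.00095692e-04,  8.23121203e+01]), 'qd': array([ 0.01595834,  0.01115071, -0.04295743, -0.02068468,  0.03640501,
        0.05328023]), 'tau': array([-2.32709201e-03, -4.43397474e+01,  2.62440115e+01,  1.55038474e-02,
       -5.56969389e-04,  1.41663833e-05]), 'tcp_pos': array([218.31441922, 504.18899528, 230.47869228]), 'orientation': array([[-9.17597317e-01,  3.97510203e-01, -8.96335507e-04],
       [ 3.97511152e-01,  9.17596091e-01, -1.51565822e-03],
       [ 2.19984349e-04, -1.74706728e-03, -9.99998450e-01]]), 'wrist_force': array([0.02800463, 0.31509249, 0.2940662 ]), 'wrist_torque': array([0.03454341, 0.00389678, 0.01569885]), 'grip_force': 0.0, 'opening': 0.9992240905809424}
scene [[393.5, 0.0, 315.2], [0.0, 393.5, 191.9], [0.0, 0.0, 1.0]] [[0.533, -0.846, 0.009, -272.152], [0.59, 0.379, 0.713, -450.374], [-0.606, -0.375, 0.701, -744.329], [0.0, 0.0, 0.0, 1.0]] ['color', 'range_z', 'K', 'extrinsics']
plunger sil 0.76 [259. 186.] med [483. 154. 171.] lo [476. 148. 142.
[... 1754 characters left out ...]
[ 642. -102.   97.] lo [ 626. -118.   77.] hi [656. -85. 116.]
barrel lm 0.51 [373.4 182. ]
upper_guide sil 0.54 [372. 182.] med [ 641. -104.   96.] lo [ 623. -123.   12.] hi [668. -82. 118.]
lower_guide sil 0.44 [374. 184.] med [ 640. -102.   97.] lo [ 624. -122.   77.] hi [656. -82. 118.]
lower_guide lm 0.67 [367.8 196. ]
glaze_jar sil 0.74 [252. 167.] med [693. 222.  57.] lo [672. 200.  17.] hi [717. 247.  64.]
glaze_jar lm 0.85 [253.6 168.1]
bisque_cup sil 0.92 [427. 163.] med [ 707. -266.   19.] lo [ 672. -289.    1.] hi [ 732. -228.   63.]
bisque_cup lm 0.95 [422.4 162.5]
timer sil 0.88 [208. 266.] med [430. 337.  25.] lo [402. 314.   6.] hi [457. 367.  45.]
timer lm 0.89 [210.7 264.9]
```

```bash
python3 - <<'E'
import cv2,numpy as np
a=cv2.imread('pics/scene0.png')[130:290,180:480];b=cv2.imread('pics/top0.png')[130:290,180:480]
cv2.imwrite('pics/a.png',np.vstack([cv2.resize(x,(560,299),interpolation=cv2.INTER_CUBIC) for x in(a,b)]))
E
```

```text
(no output)
```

View pics/a.png

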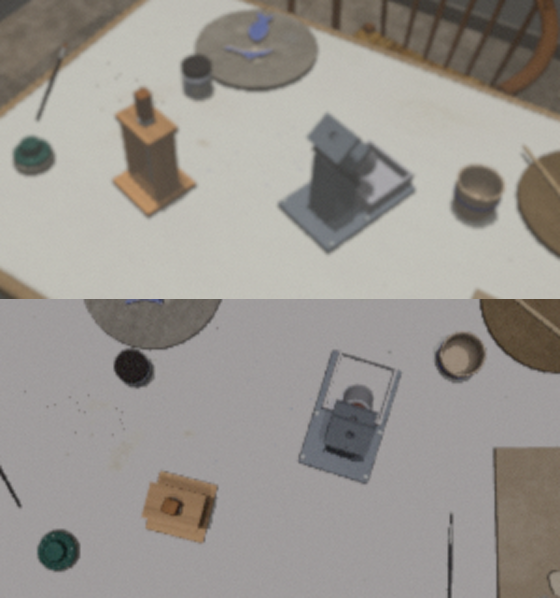

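The rack stands on the left and the stand is in the middle, yawed. The upper guide hole shows in the top view near pixel (367, 203).

```bash
python3 - <<'E'
from h import *
c=cam('top')
r=silhouettes('top','stand')[0]['region'];z=np.full(r.shape,np.nan);P=w(c,*np.meshgrid(np.arange(640.),np.arange(400.)),c['range_z'].astype(float))
# base edges: points on base plate z~10
m=r&(abs(P[...,2]-9)<5);p=P[m][:,:2]
print('base',m.sum(),cv2.minAreaRect(p.astype(np.float32)))
r=cv2.dilate(r.astype(np.uint8),np.ones((5,5)))>0
m2=r&(P[...,2]>105);q=P[m2];print('high',len(q),q.min(0),q.max(0))
cen=q.mean(0);
for _ in range(5):
    U,S,V=np.linalg.svd(q-q.mean(0),full_matrices=False);n=V[2]*np.sign(V[2,2]);d=(q-q.mean(0))@n;q=q[abs(d)<3]
print('n',n,np.degrees(np.arccos(n[2])),'yaw',np.degrees(np.arctan2(-n[1],-n[0])),len(q),q.mean(0),S)
rr=silhouettes('top','rack')[0]['region'];rm=rr&(abs(P[...,2]-136)<6);print('rackplate',cv2.minAreaRect(P[rm][:,:2].astype(np.float32)))
rm=rr&(P[...,2]<22)&(P[...,2]>3);print('rackbase',cv2.minAreaRect(P[rm][:,:2].astype(np.float32)))
hm=(P[...,2]>175)&(abs(P[...,0]-488)<30)&(abs(P[...,1]-156)<30);print('handle',hm.sum(),P[hm].mean(0),cv2.minAreaRect(P[hm][:,:2].astype(np.float32)))
c=cam('wrist');s=sense();E=np.linalg.inv(c['extrinsics']);R=s['orientation']
print('K',c['K'][0],'campos in tool',R.T@(E[:3,3]-s['tcp_pos']),'\n',R.T@E[:3,:3])
E
```

```text
base 1206 ((621.2884521484375, -98.83631134033203), (114.09461975097656, 185.07986450195312), 69.79560852050781)
high 325 [ 481.2741236  -122.3267651   105.24151352] [ 639.19392213   44.23085599 1372.56850462]
n [-0.23149554 -0.9694969   0.0805331 ] 85.38079104902074 yaw 76.57043054888229 29 [574.06847022 -59.73554105 387.69924926] [2737.52415701  160.49894785    8.31373124]
rackplate ((489.435302734375, 158.41043090820312), (76.83390808105469, 49.69389343261719), 74.4272232055664)
rackbase ((490.25286865234375, 159.07098388671875), (91.02301788330078, 88.52098083496094), 73.77717590332031)
handle 67 [489.35204143 158.38029466 186.76605917] ((489.45831298828125, 158.6474609375), (20.139163970947266, 19.183063507080078), 70.92706298828125)
K [349.52963491   0.         315.42590889] campos in tool [  70.39826874   -0.7276836  -142.75903948] 
 [[ 6.58982458e-04  9.61038450e-01  2.76413934e-01]
 [ 9.99999558e-01 -4.47780227e-04 -8.27194735e-04]
 [-6.71193252e-04  2.76414357e-01 -9.61038320e-01]]
```

```bash
cat >> h.py <<'E'
from scipy.spatial.transform import Rotation as Ro
def frame(yaw,tilt):  # tool frame: y along local y, z down leaning to local +x
    a,t=np.radians(yaw),np.radians(tilt);xs=np.array([np.cos(a),np.sin(a),0]);y=np.array([-np.sin(a),np.cos(a),0])
    z=np.sin(t)*xs-np.cos(t)*np.array([0,0,1]);return np.stack([np.cross(y,z),y,z],1)
def rel(p,R,p0=None,R0=None):
    s=sense();R0=s['orientation'] if R0 is None else R0;p0=s['tcp_pos'] if p0 is None else p0
    print('shift',np.round(R0.T@(p-p0),1),'turn',np.round(Ro.from_matrix(R0.T@R).as_rotvec(degrees=True),2))
E
python3 - <<'E'
from h import *
c=cam('top');E=np.linalg.inv(c['extrinsics'])
a=w(c,np.array(367.5),np.array(203.),np.array(1200.));o=E[:3,3];d=a-o
G=o+d*(135-o[2])/d[2];print('G',G,'depth pt',w(c,np.array(367.),np.array(200.),np.array(float(c['range_z'][200,367]))))
R=frame(-20.2,35);rel(G-90*R[:,2],R)
R=frame(-16,0);rel(np.array([489.4,158.5,150]),R)
E
```

```text
G [579.36593522 -84.15409652 135.        ] depth pt [584.50983579 -80.05153492 164.76225653]
shift [-513.6 -399.8   22.6] turn [ -0.99 -34.99  -3.12]
shift [-386.1 -210.    81.3] turn [-0.   -0.   -7.42]
```

move_arm --targets '[[[-200,-150,-40],[0,0,0]],[[-200,-150,-40],[0,0,0]],[[-200,-150,-40],[0,0,0]],[[-200,-150,-40],[0,0,0]],[[-200,-150,-40],[0,0,0]],[[-514,-400,-10],[-1,-35,-3]],[[-514,-400,-10],[-1,-35,-3]],[[-514,-400,-10],[-1,-35,-3]],[[-514,-400,-10],[-1,-35,-3]],[[-514,-400,-10],[-1,-35,-3]],[[-514,-400,-10],[-1,-35,-3]],[[-514,-400,-10],[-1,-35,-3]],[[-514,-400,-10],[-1,-35,-3]],[[-514,-400,-10],[-1,-35,-3]],[[-514,-400,-10],[-1,-35,-3]],[[-514,-400,-10],[-1,-35,-3]]]'

```text
time: 3.95
tcp_pos: [530.4, -65.9, 240.7]
orientation: [[-0.769, 0.347, 0.537], [0.285, 0.938, -0.198], [-0.572, 0.001, -0.82]]
wrist_force: [-0.4, 0.4, 0.2]
opening: 0.998
grip_force: 0.0
```

```bash
python3 - <<'E'
from h import *
c=cam('wrist','w1.png');np.savez('w1.npz',**c);s=sense();print(s['time'],s['tcp_pos'])
P=w(c,*np.meshgrid(np.arange(640.),np.arange(400.)),c['range_z'].astype(float))
for t in['upper_guide','lower_guide','barrel','stand']:
    for a in landmark_of('wrist',t)[:2]:print(t,a['confidence'],a['position'])
    for a in silhouettes('wrist',t)[:1]:print(t,'sil',a['confidence'],a['position'],np.median(P[a['region']],0))
E
```

```text
4.0 [530.43599641 -65.2796428  240.82213461]
stand sil 0.59 [316.8, 89.3] [563.14328798 -74.49531879  10.71441116]
```

View pics/w1.png

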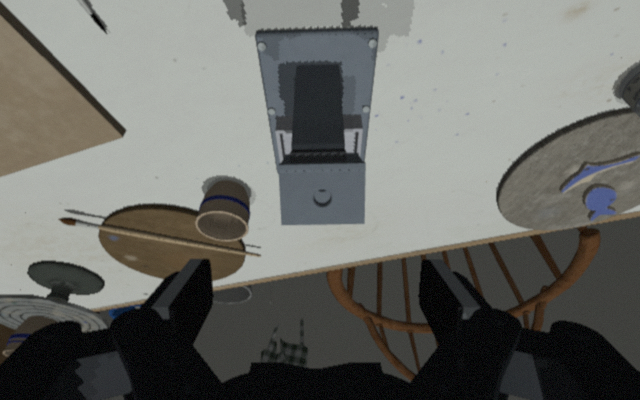

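The plate is at about columns 280–365, rows 164–224, with its hole near (322, 197). I'll fit the plane, the edges and the hole.

```bash
cat > g.py <<'E'
from h import *
def guide(c,box,hole0,pr=True):
    P=w(c,*np.meshgrid(np.arange(640.),np.arange(400.)),c['range_z'].astype(float))
    u0,u1,v0,v1=box;m=np.zeros((400,640),bool);m[v0:v1,u0:u1]=1
    hu,hv=hole0;m[int(hv)-13:int(hv)+14,int(hu)-13:int(hu)+14]=0
    q=P[m];q=q[np.isfinite(q).all(1)&(np.linalg.norm(q,axis=1)<1500)]
    q=q[abs(q[:,2]-np.median(q[:,2]))<25]
    for _ in range(6):
        U,S,V=np.linalg.svd(q-q.mean(0),full_matrices=False);n=V[2]*np.sign(V[2,2]);d=(q-q.mean(0))@n;o=q.mean(0);q=q[abs(d)<max(1.5,2*d.std())]
    print('plane n',n,'tilt',np.degrees(np.arccos(n[2])),'yaw',np.degrees(np.arctan2(-n[1],-n[0])),'rms',d.std(),len(q))
    E=np.linalg.inv(c['extrinsics']);
    def hit(u,v,n=n,o=o):
        a=w(c,np.array(float(u)),np.array(float(v)),np.array(100.));r=a-E[:3,3];return E[:3,3]+r*((o-E[:3,3])@n)/(r@n)
    return n,o,hit
E
python3 - <<'E'
from g import *
c=dict(np.load('w1.npz'))
n,o,hit=guide(c,(286,360,168,220),(322,197))
g=cv2.cvtColor(c['color'],cv2.COLOR_RGB2GRAY).astype(float)
print(np.round(g[197,270:376]).astype(int).tolist());print(np.round(g[155:232,300]).astype(int).tolist());print(np.round(g[180:215,322]).astype(int).tolist())
cv2.imwrite('pics/w1c.png',cv2.resize(c['color'][150:235,270:376,::-1],None,fx=6,fy=6,interpolation=cv2.INTER_CUBIC))
for p in[(322,197.5),(280,196),(365,196),(322,164),(322,224)]:print(p,hit(*p))
E
```

```text
plane n [-0.54267605  0.18293495  0.81977894] tilt 34.937328939312636 yaw -18.62885264457636 rms 0.6122919884997873 3057
[177, 178, 177, 178, 179, 180, 180, 177, 179, 168, 118, 100, 98, 101, 100, 97, 97, 94, 97, 96, 96, 97, 98, 98, 99, 100, 99, 102, 99, 98, 94, 96, 98, 99, 98, 97, 97, 98, 96, 98, 99, 94, 93, 76, 76, 90, 98, 98, 97, 95, 101, 98, 99, 98, 99, 97, 99, 98, 100, 89, 68, 72, 89, 98, 99, 97, 98, 98, 97, 98, 97, 99, 97, 96, 99, 99, 98, 100, 98, 98, 98, 98, 96, 98, 103, 98, 101, 99, 97, 101, 102, 102, 96, 98, 116, 157, 178, 181, 179, 177, 176, 176, 176, 178, 176, 175]
[35, 22, 26, 28, 22, 26, 27, 25, 46, 70, 88, 95, 95, 97, 101, 102, 102, 99, 100, 95, 97, 97, 97, 98, 98, 96, 97, 96, 97, 96, 98, 97, 97, 96, 101, 98, 98, 100, 99, 98, 101, 98, 94, 99, 96, 97, 100, 97, 98, 100, 101, 99, 101, 99, 98, 101, 99, 96, 98, 98, 98, 102, 101, 99, 100, 100, 99, 101, 104, 123, 158, 175, 175, 176, 177, 175, 177]
[101, 95, 97, 98, 96, 99, 98, 98, 98, 75, 50, 61, 87, 97, 99, 96, 98, 99, 101, 98, 98, 99, 79, 55, 38, 40, 56, 79, 96, 98, 100, 100, 97, 102, 100]
(322, 197.5) [578.75685616 -79.20367009 160.0938372 ]
(280, 196) [ 567.99644998 -106.79390608  159.12748359]
(365, 196) [588.02877508 -50.44266705 159.81358573]
(322, 164) [560.39849708 -72.54252172 146.45455226]
(322, 224) [594.00874207 -84.7376655  171.42517769]
```

View pics/w1c.png

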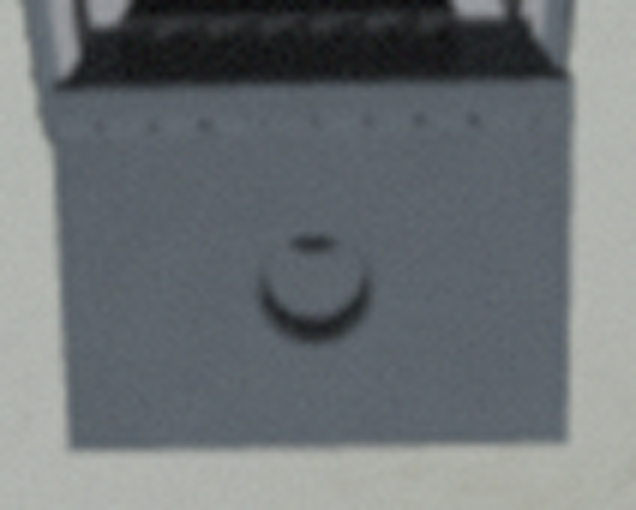

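Hole centre is near (322, 198), and the plate is symmetric about it. Next I look at the plunger from above.

```bash
python3 - <<'E'
from h import *
rel(np.array([489.4,158.5,275]),frame(-16,0))
E
```

```text
shift [ 76.6 196.2 -94.5] turn [-1.25 35.01 -4.13]
```

move_arm --targets '[[[77,196,-95],[-1.25,35,-4.1]],[[77,196,-95],[-1.25,35,-4.1]],[[77,196,-95],[-1.25,35,-4.1]],[[77,196,-95],[-1.25,35,-4.1]],[[77,196,-95],[-1.25,35,-4.1]],[[77,196,-95],[-1.25,35,-4.1]],[[77,196,-95],[-1.25,35,-4.1]],[[77,196,-95],[-1.25,35,-4.1]]]'

```text
time: 5.2
tcp_pos: [488.7, 157.3, 274.7]
orientation: [[-0.961, 0.278, -0.0], [0.278, 0.961, -0.0], [0.0, -0.0, -1.0]]
wrist_force: [-0.5, -0.7, -0.8]
opening: 0.996
grip_force: 0.0
```

```bash
python3 - <<'E'
from h import *
c=cam('wrist','w2.png');np.savez('w2.npz',**c);s=sense();print(s['time'],s['tcp_pos'],s['qd'].max())
P=w(c,*np.meshgrid(np.arange(640.),np.arange(400.)),c['range_z'].astype(float))
m=(abs(P[...,2]-188)<6)&(abs(P[...,0]-489)<25)&(abs(P[...,1]-158)<25)
q=P[m];print(len(q),q.mean(0),np.percentile(q,2,axis=0),np.percentile(q,98,axis=0),cv2.minAreaRect(q[:,:2].astype(np.float32)))
m=(abs(P[...,2]-136)<6)&(abs(P[...,0]-489)<60)&(abs(P[...,1]-158)<60);q=P[m];print(len(q),cv2.minAreaRect(q[:,:2].astype(np.float32)))
E
```

```text
5.25 [488.58155292 157.04131005 274.79391417] 0.17831669523028237
798 [487.84651513 160.60877084 187.50924707] [478.00767285 150.22118609 183.7133404 ] [498.58676513 170.7693007  189.34275384] ((488.88958740234375, 160.3174591064453), (19.93063735961914, 20.23609733581543), 67.38993072509766)
4552 ((488.9153747558594, 160.4021453857422), (78.18013763427734, 50.487125396728516), 74.69739532470703)
```

View pics/w2.png

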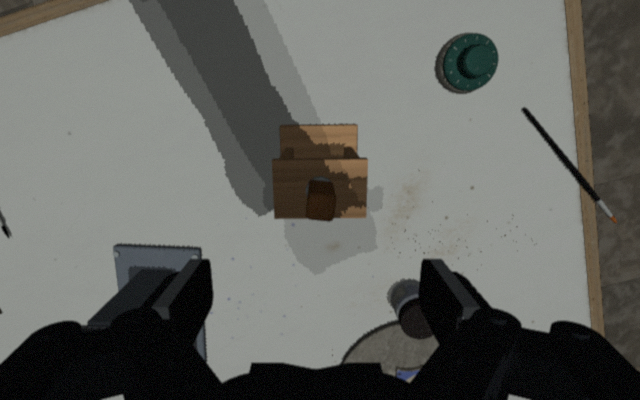

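The handle is at about (320, 200) in the image, turned a few degrees against the rack.

```bash
python3 - <<'E'
from h import *
rel(np.array([489.,159.7,148]),frame(-22,0))
E
```

```text
shift [  0.3   2.7 126.8] turn [-0.02 -0.    5.85]
```

move_arm --targets '[[[0.3,2.7,40],[0,0,6]],[[0.3,2.7,70],[0,0,6]],[[0.3,2.7,95],[0,0,6]],[[0.3,2.7,115],[0,0,6]],[[0.3,2.7,127],[0,0,6]],[[0.3,2.7,127],[0,0,6]],[[0.3,2.7,127],[0,0,6]]]'

```text
time: 5.95
tcp_pos: [489.9, 160.2, 148.8]
orientation: [[-0.926, 0.377, 0.001], [0.377, 0.926, 0.0], [-0.001, 0.001, -1.0]]
wrist_force: [-0.0, -0.2, 0.1]
opening: 1.003
grip_force: 0.0
```

move_arm --targets '[[[0,0,0],[0,0,0]],[[0,0,0],[0,0,0]],[[0,0,0],[0,0,0]],[[0,0,0],[0,0,0]],[[0,0,0],[0,0,0]],[[0,0,0],[0,0,0]],[[0,0,0],[0,0,0]],[[0,0,0],[0,0,0]]]' --jaw 0 --newtons 80

```text
time: 6.75
tcp_pos: [489.8, 160.7, 148.5]
orientation: [[-0.927, 0.376, 0.001], [0.376, 0.927, 0.0], [-0.001, 0.001, -1.0]]
wrist_force: [-1.1, -0.1, 5.4]
opening: 0.224
grip_force: 78.3
```

move_arm --targets '[[[0,0,-15],[0,0,0]],[[0,0,-40],[0,0,0]],[[0,0,-70],[0,0,0]],[[0,0,-100],[0,0,0]],[[0,0,-130],[0,0,0]],[[0,0,-160],[0,0,0]],[[0,0,-190],[0,0,0]],[[0,0,-190],[0,0,0]]]'

```text
time: 7.55
tcp_pos: [491.1, 160.9, 341.5]
orientation: [[-0.927, 0.376, 0.006], [0.376, 0.927, 0.001], [-0.005, 0.003, -1.0]]
wrist_force: [1.1, 0.8, -2.4]
opening: 0.225
grip_force: 78.9
```

```bash
python3 - <<'E'
from h import *
c=cam('wrist','w3.png');c2=dict(np.load('w1.npz'));np.savez('w3.npz',**c);s=sense();print(s['time'],s['tcp_pos'],s['wrist_force'],s['opening'])
for t in('plunger','collar'):print(landmark_of('wrist',t))
p=s['tcp_pos']+s['orientation']@np.array([0,0,134.]);print('pred tip px',px(c,p))
g=__import__('g');n,o,hit=g.guide(c2,(286,360,168,220),(322,197))
G=hit(322.0,198.0);print('G',G)
R=frame(-19.7,35);a=-R[:,2]
rel(G+a*(134+25),R)
E
```

```text
7.6 [490.32508575 160.7678411  339.21829312] [-0.0674555   0.57167819 -2.51745753] 0.2217588830633551
[{'position': [314.7, 189.7], 'confidence': 0.6}]
[{'position': [317.7, 253.3], 'confidence': 0.8}]
pred tip px [315.18888659 189.10837859]
plane n [-0.54267605  0.18293495  0.81977894] tilt 34.937328939312636 yaw -18.62885264457636 rms 0.6122919884997873 3057
G [579.03849608 -79.30586034 160.30308069]
shift [ -82.6 -192.1   46.2] turn [ -0.78 -35.1   -2.3 ]
```

View pics/w3.png

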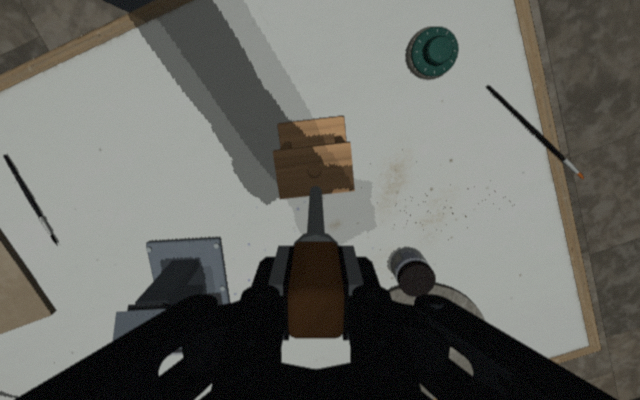

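Tip shows at (315, 189), as predicted, so the grip is straight. Move over the hole, 25 mm off.

move_arm --targets '[[[-83,-192,46],[-0.8,-35.1,-2.3]],[[-83,-192,46],[-0.8,-35.1,-2.3]],[[-83,-192,46],[-0.8,-35.1,-2.3]],[[-83,-192,46],[-0.8,-35.1,-2.3]],[[-83,-192,46],[-0.8,-35.1,-2.3]],[[-83,-192,46],[-0.8,-35.1,-2.3]],[[-83,-192,46],[-0.8,-35.1,-2.3]],[[-83,-192,46],[-0.8,-35.1,-2.3]],[[-83,-192,46],[-0.8,-35.1,-2.3]],[[-83,-192,46],[-0.8,-35.1,-2.3]]]'

```text
time: 8.7
tcp_pos: [494.9, -47.8, 292.3]
orientation: [[-0.77, 0.336, 0.542], [0.275, 0.942, -0.192], [-0.575, 0.001, -0.818]]
wrist_force: [-0.5, -0.6, -1.7]
opening: 0.224
grip_force: 79.2
```

```bash
python3 - <<'E'
from h import *
c=cam('wrist','w4.png');np.savez('w4.npz',**c);s=sense();R=s['orientation'];print(s['time'],s['tcp_pos'],s['wrist_force'],s['wrist_torque'])
p=s['tcp_pos']+R@np.array([0,0,134.]);G=np.array([579.04,-79.31,160.3]);print('pred tip px',px(c,p),'pred hole',px(c,G),landmark_of('wrist','plunger'))
print('hole from tip in tool',R.T@(G-p))
cv2.imwrite('pics/w4c.png',cv2.resize(c['color'][130:270,240:400,::-1],None,fx=5,fy=4,interpolation=cv2.INTER_CUBIC)[:600])
E
```

```text
8.75 [494.76788795 -47.89405793 292.25492753] [-0.87799156 -0.45146623 -1.92953592] [0.22221006 0.7317628  0.03688127]
pred tip px [315.81019613 190.73790607] pred hole [314.07066164 181.10730987] [{'position': [317.5, 189.2], 'confidence': 0.84}]
hole from tip in tool [ 2.28511981 -1.48784957 25.66658297]
```

View pics/w4c.png

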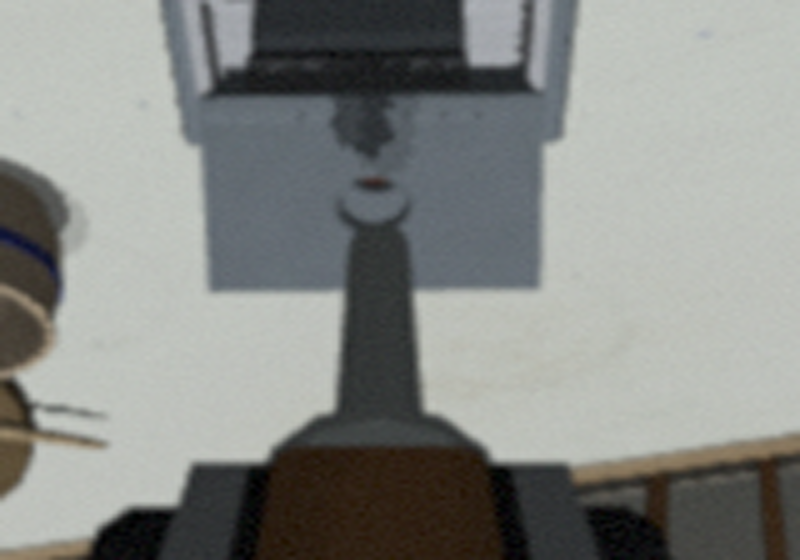

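Hole at about (314.6, 181), tip at (315.8, 189), so a small correction is needed before going down.

move_arm --targets '[[[2.3,-1.4,10],[0,0,0]],[[2.3,-1.4,19],[0,0,0]],[[2.3,-1.4,22],[0,0,0]],[[2.3,-1.4,25],[0,0,0]],[[2.3,-1.4,28],[0,0,0]],[[2.3,-1.4,30],[0,0,0]],[[2.3,-1.4,31],[0,0,0]],[[2.3,-1.4,31],[0,0,0]]]'

```text
time: 9.6
tcp_pos: [508.8, -55.2, 265.4]
orientation: [[-0.77, 0.337, 0.542], [0.276, 0.942, -0.193], [-0.575, 0.001, -0.818]]
wrist_force: [0.1, 0.7, -1.9]
opening: 0.224
grip_force: 79.3
```

```bash
cat > st.py <<'E'
from h import *
s=sense();R=s['orientation'];p=s['tcp_pos']+R@np.array([0,0,134.]);G=np.array([579.04,-79.31,160.3])
print(s['time'],'tip from hole (tool)',R.T@(p-G),'F tool',R.T@s['wrist_force'],'T tool',R.T@s['wrist_torque'],s['opening'],'z',R[:,2])
E
python3 st.py
```

```text
9.6 tip from hole (tool) [ 0.36392015 -0.8077567   5.33595525] F tool [1.250287   0.6471317  1.50155817] T tool [-0.06500658  0.77754646  0.00623704] 0.22430562748596541 z [ 0.54178918 -0.19269984 -0.81812667]
```

In by 5 mm, no resistance. Continue to just short of the lower guide, then into it.

move_arm --targets '[[[0,0,5],[0,0,0]],[[0,0,10],[0,0,0]],[[0,0,15],[0,0,0]],[[0,0,20],[0,0,0]],[[0,0,25],[0,0,0]],[[0,0,30],[0,0,0]],[[0,0,34],[0,0,0]],[[0,0,34],[0,0,0]]]'

```text
time: 10.4
tcp_pos: [527.3, -61.7, 237.0]
orientation: [[-0.77, 0.337, 0.541], [0.277, 0.942, -0.192], [-0.574, 0.001, -0.819]]
wrist_force: [0.1, 0.4, -1.9]
opening: 0.218
grip_force: 79.2
```

```bash
python3 st.py
```

```text
10.4 tip from hole (tool) [ 0.71673784 -0.803146   39.85009793] F tool [1.11997116 0.43781635 1.58082051] T tool [-0.09366925  0.78026077  0.02893636] 0.21789958397504405 z [ 0.54123961 -0.19248991 -0.81853975]
```

move_arm --targets '[[[0,0,2],[0,0,0]],[[0,0,4],[0,0,0]],[[0,0,6],[0,0,0]],[[0,0,8],[0,0,0]],[[0,0,10],[0,0,0]],[[0,0,12],[0,0,0]],[[0,0,12],[0,0,0]]]'

```text
time: 11.1
tcp_pos: [533.8, -63.9, 227.5]
orientation: [[-0.77, 0.337, 0.542], [0.276, 0.942, -0.192], [-0.575, 0.002, -0.818]]
wrist_force: [0.5, 1.5, -2.1]
opening: 0.221
grip_force: 79.1
```

```bash
python3 st.py
```

```text
11.1 tip from hole (tool) [ 0.4544332  -0.60424579 51.51680347] F tool [1.23858741 1.55201751 1.65649023] T tool [-0.47041191  0.74103035  0.00614445] 0.22065396032045526 z [ 0.54179672 -0.19227631 -0.81822132]
```

move_arm --targets '[[[0,0.2,4],[0,0,0]],[[0,0.3,8],[0,0,0]],[[0,0.3,12],[0,0,0]],[[0,0.3,16],[0,0,0]],[[0,0.3,20],[0,0,0]],[[0,0.3,24],[0,0,0]],[[0,0.3,28],[0,0,0]],[[0,0.3,28],[0,0,0]]]'

```text
time: 11.9
tcp_pos: [549.3, -69.3, 204.6]
orientation: [[-0.77, 0.337, 0.542], [0.276, 0.941, -0.193], [-0.575, 0.001, -0.818]]
wrist_force: [0.7, 1.1, -1.4]
opening: 0.222
grip_force: 79.6
```

```bash
python3 st.py
```

```text
11.9 tip from hole (tool) [ 0.25832518 -0.53071847 79.71456954] F tool [0.60158199 1.21062397 1.32253244] T tool [-0.25128688  0.62984501 -0.01208251] 0.22194999744350294 z [ 0.54178644 -0.19280029 -0.81810482]
```

move_arm --targets '[[[0,0,3],[0,0,0]],[[0,0,6],[0,0,0]],[[0,0,9],[0,0,0]],[[0,0,12],[0,0,0]],[[0,0,15],[0,0,0]],[[0,0,18],[0,0,0]],[[0,0,18],[0,0,0]]]'

```text
time: 12.6
tcp_pos: [558.6, -72.6, 189.6]
orientation: [[-0.77, 0.337, 0.541], [0.277, 0.942, -0.192], [-0.574, 0.001, -0.819]]
wrist_force: [1.0, 1.9, -1.8]
opening: 0.228
grip_force: 79.4
```

```bash
python3 st.py
```

```text
12.6 tip from hole (tool) [ 0.8010373  -0.49565979 97.68313375] F tool [0.76465304 2.11421875 1.67232258] T tool [-0.2851521   0.78149437  0.0121772 ] 0.22830437236220083 z [ 0.54125797 -0.19240641 -0.81854724]
```

move_arm --targets '[[[0,0,3],[0,0,0]],[[0,0,6],[0,0,0]],[[0,0,9],[0,0,0]],[[0,0,12],[0,0,0]],[[0,0,15],[0,0,0]],[[0,0,18],[0,0,0]],[[0,0,20],[0,0,0]],[[0,0,20],[0,0,0]]]'

```text
time: 13.4
tcp_pos: [569.6, -76.5, 173.4]
orientation: [[-0.77, 0.337, 0.541], [0.277, 0.941, -0.193], [-0.575, 0.001, -0.818]]
wrist_force: [0.9, 1.3, -1.7]
opening: 0.226
grip_force: 79.4
```

```bash
python3 st.py
```

```text
13.4 tip from hole (tool) [  0.55663981  -0.56008779 117.63534276] F tool [0.62973256 1.49941978 1.68499676] T tool [-0.31869482  0.7811065   0.00903487] 0.22554484512969072 z [ 0.54143736 -0.19267825 -0.81836464]
```

Last few millimetres, until the collar gives a contact force.

move_arm --targets '[[[0,0,1],[0,0,0]],[[0,0,2],[0,0,0]],[[0,0,3],[0,0,0]],[[0,0,4],[0,0,0]],[[0,0,4.5],[0,0,0]],[[0,0,4.5],[0,0,0]]]'

```text
time: 14.0
tcp_pos: [571.9, -77.3, 170.3]
orientation: [[-0.77, 0.337, 0.542], [0.276, 0.941, -0.193], [-0.575, 0.001, -0.818]]
wrist_force: [-2.7, 1.6, 2.3]
opening: 0.226
grip_force: 80.2
```

```bash
python3 st.py; python3 - <<'E'
from h import *
ims=[]
for n in('scene','top'):
    c=cam(n)
    for t in('plug','collar','plunger'):print(n,t,landmark_of(n,t)[:2])
    for a in silhouettes(n,'plug')[:2]: print('sil',a['confidence'],a['position'],np.median(cloud(c,a['region']),0))
    ims.append(cv2.resize(c['color'][150:270,320:480,::-1] if n=='scene' else c['color'][140:260,290:450,::-1],(400,300),interpolation=cv2.INTER_CUBIC))
cv2.imwrite('pics/b.png',np.hstack(ims))
E
```

```text
14.0 tip from hole (tool) [  0.31656834  -0.53350572 121.6046885 ] F tool [ 1.17563833  0.61570484 -3.67146887] T tool [-0.18295008  0.91830553  0.03030113] 0.22593667388332617 z [ 0.54194637 -0.1928902  -0.81797769]
scene plug [{'position': [372.8, 227.7], 'confidence': 0.37}]
scene collar []
scene plunger []
sil 0.5 [379.0, 228.6] [ 638.23647074 -115.27359838   33.68503796]
top plug []
top collar [{'position': [368.4, 201.1], 'confidence': 0.49}]
top plunger []
```

View pics/b.png

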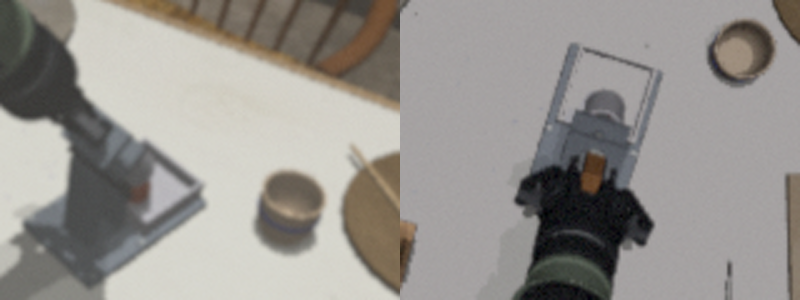

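The reddish plug shows under the mouth in the tray (scene ~ (375, 227)), and contact has begun. Press a little to seat the collar, then release.

move_arm --targets '[[[0,0,0.7],[0,0,0]],[[0,0,1.5],[0,0,0]],[[0,0,1.5],[0,0,0]]]'

```text
time: 14.8
tcp_pos: [572.1, -77.4, 170.2]
orientation: [[-0.769, 0.337, 0.543], [0.276, 0.942, -0.193], [-0.576, 0.001, -0.817]]
wrist_force: [-21.6, 6.2, 24.0]
opening: 0.221
grip_force: 84.2
```

```bash
python3 st.py
```

```text
14.8 tip from hole (tool) [  0.22584298  -0.5165647  121.78183043] F tool [  4.55535885  -1.43529119 -32.54124242] T tool [0.06042854 1.55997657 0.04734878] 0.2207229697118039 z [ 0.5425696  -0.19340518 -0.81744276]
```

Seated firmly. Relax the load, open, then retreat along the axis.

move_arm --targets '[[[0,0,-1.5],[0,0,0]],[[0,0,-1.5],[0,0,0]]]'

```text
time: 15.0
tcp_pos: [572.1, -77.3, 170.3]
orientation: [[-0.77, 0.337, 0.542], [0.276, 0.942, -0.193], [-0.575, 0.001, -0.818]]
wrist_force: [-6.2, 2.5, 6.2]
opening: 0.227
grip_force: 80.3
```

move_arm --targets '[[[0,0,0],[0,0,0]],[[0,0,0],[0,0,0]],[[0,0,0],[0,0,0]],[[0,0,0],[0,0,0]],[[0,0,0],[0,0,0]],[[0,0,0],[0,0,0]],[[0,0,0],[0,0,0]],[[0,0,0],[0,0,0]]]' --jaw 80

```text
time: 15.8
tcp_pos: [572.0, -77.3, 170.1]
orientation: [[-0.77, 0.337, 0.542], [0.276, 0.942, -0.193], [-0.575, 0.001, -0.818]]
wrist_force: [-0.4, 0.0, -0.4]
opening: 0.933
grip_force: 0.0
```

move_arm --targets '[[[0,0,-15],[0,0,0]],[[0,0,-40],[0,0,0]],[[0,0,-70],[0,0,0]],[[0,0,-100],[0,0,0]],[[0,0,-130],[0,0,0]],[[0,0,-130],[0,0,0]],[[0,0,-130],[0,0,0]]]'

```text
time: 16.5
tcp_pos: [501.9, -52.3, 277.1]
orientation: [[-0.769, 0.337, 0.544], [0.276, 0.942, -0.193], [-0.577, 0.002, -0.817]]
wrist_force: [0.0, -0.6, -1.2]
opening: 0.937
grip_force: 0.0
```

```bash
python3 - <<'E'
from h import *
s=sense();print(s['time'],s['opening'],s['wrist_force'])
ims=[];G=np.array([579.04,-79.31,160.3]);a=np.array([-.542,.193,.818]);M=G-116*a;print('mouth',M)
for n in('scene','wrist'):
    c=cam(n);print(n,'pred collar',px(c,G),'handle top',px(c,G+52*a),'mouth',px(c,M))
    for t in('plug','collar'):print(t,landmark_of(n,t)[:2])
    for r in silhouettes(n,'plug')[:2]: print('sil',r['confidence'],r['position'],r['region'].sum(),np.median(cloud(c,r['region']),0))
    if n=='wrist':
        P=w(c,*np.meshgrid(np.arange(640.),np.arange(400.)),c['range_z'].astype(float))
        d=P-G;al=d@a;lat=np.linalg.norm(d-al[...,None]*a,axis=-1);k=(lat<9)&(al>20)&(al<90);print('handle top along axis',np.percentile(al[k],[50,90,98]),k.sum())
    ims.append(cv2.resize(c['color'][150:270,320:480,::-1] if n=='scene' else c['color'][60:300,160:480,::-1],(400,300),interpolation=cv2.INTER_CUBIC))
cv2.imwrite('pics/d.png',np.hstack(ims))
E
```

```text
16.5 0.9365974186164081 [ 0.0133313  -0.55829278 -1.24096768]
mouth [ 641.912 -101.698   65.412]
scene pred collar [358.53328714 201.98679059] handle top [350.58727244 194.90482894] mouth [373.90386074 215.68596141]
plug [{'position': [375.0, 225.4], 'confidence': 0.42}]
collar [{'position': [357.2, 204.0], 'confidence': 0.56}]
wrist pred collar [316.85850813 190.98502008] handle top [317.20216532 209.24555072] mouth [316.39825981 166.52931633]
plug []
collar [{'position': [317.7, 189.6], 'confidence': 0.91}]
handle top along axis [51.90337775 52.70574001 53.38149265] 473
```

View pics/d.png

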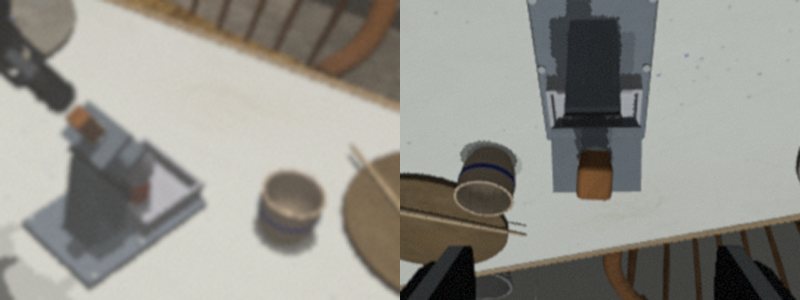

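The plunger is home: the handle top is 52 mm above the guide, as it should be. I check the plug's position from its red pixels.

```bash
python3 - <<'E'
from h import *
for n in('scene','top'):
    c=cam(n);h=c['color'].astype(int);m=(h[...,0]-h[...,2]>25);box=np.zeros_like(m);
    (box.__setitem__((slice(215,240),slice(365,390)),1) if n=='scene' else box.__setitem__((slice(165,195),slice(355,390)),1))
    m&=box;print(n,m.sum())
    if m.sum():
        q=cloud(c,m);print(np.percentile(q,[5,50,95],axis=0).round(1));u=np.argwhere(m);print(u.min(0),u.max(0))
    if n=='scene':
        xs=np.array([np.cos(np.radians(-19.7)),np.sin(np.radians(-19.7)),0]);ys=np.array([-xs[1],xs[0],0]);O=np.array([621.3,-98.8,0]);print('in stand x',((q-O)@xs).round()[[0,-1]],'med',np.median((q-O)@xs),np.median((q-O)@ys))
        for z in(14,27,40):print('px of plug-at-z',z,px(c,np.array([645,-107,z])))
E
```

```text
scene 12
[[ 633.6 -117.4   30.4]
 [ 637.2 -115.1   34.9]
 [ 642.4 -111.9   38.9]]
[224 375] [228 378]
in stand x [25. 20.] med 20.68466899051631 -10.085319139841697
px of plug-at-z 14 [374.01681782 228.24757647]
px of plug-at-z 27 [374.55729201 225.16878399]
px of plug-at-z 40 [375.10700044 222.03738893]
top 0
```

```bash
python3 - <<'E'
from h import *
c=cam('scene');h=c['color'].astype(int);P=w(c,*np.meshgrid(np.arange(640.),np.arange(400.)),c['range_z'].astype(float))
print((h[...,0]-h[...,2])[214:238,366:386]);print(P[214:238,366:386,2].round().astype(int))
c=h[195:245,340:400,::-1].astype(np.uint8);cv2.imwrite('pics/e.png',cv2.resize(c,None,fx=12,fy=12,interpolation=cv2.INTER_CUBIC))
E
```

```text
[[-1 -4 -4 -6 -7 -8 -9 -5 -5 -1 -1  1  1  1  1  0  1 -1  1  1]
 [-3 -2 -3 -4 -5 -7 -5 -4  0  2  1  0  0 -1  1  0  0  1  0 -1]
 [-2 -2  0 -2 -5 -4 -3 -1  0  1 -1  1  0 -1  0 -1 -2 -3  0  0]
 [ 0 -1 -3 -2 -2 -1 -2  1  2  3  2  1  2  1  0  0 -2 -2 -1  0]
 [-1 -3 -3  1 -2 -2  0  1  1  2  1  2 -1  0 -1  0 -1 -3 -3 -2]
 [-1 -2 -2  0  0  1  0  1  4  0  1  1  1  0  0 -2 -3 -3 -4 -3]
 [ 0 -3 -1 -1  2  1  2  2  1  2  1  1  1  1 -2 -3 -2 -1 -3 -2]
 [ 1 -1  1  2  0  1  2  1  2  1  2  2  3  5  0 -1  0 -2 -2 -1]
 [ 1  2  1 -2  2  3  1  0  2  0  3  6  8  9  4  0 -2 -2  0 -3]
 [ 1  3  1  2  3  4  1  3  4  8 10 16 20 14  6  1 -1 -1 -2 -2]
 [ 3  3  0  4  3  2  5 10 13 14 19 26 27 20  7  0  0 -1 -2 -2]
 [ 1  4  2  0  2  8 12 18 22 24 27 29 28 17  7  0 -2 -2  0  0]
 [ 1  0  2  3  2  6 16 23 27 29 30 29 27 14  5  0  0 -2  0 -2]
 [-2  0  0 -1  3  3 12 22 27 26 28 26 22 14  3  0 -1 -2 -2 -1]
 [-1 -2  1  1  2  6 10 19 26 25 26 25 19  7  2 -1 -3 -3 -2 -2]
 [-2  0 -1  0  2  7 11 21 26 25 26 21 12  5  0 -2 -2 -2 -3 -2]
 [ 0 -1  0  0  2  7 14 18 20 19 17 12  6  1 -2 -2 -1 -3 -2 -2]
 [ 1  1  1 -1  3  6  8 10 13 
[... 1753 characters left out ...]
  13  15
   13  14]
 [ 47  49  56  53  49  12  19  18  20  22  18  15  14  13  12  14  15  15
   12  16]
 [ 47  51  53  48  48  34  14  14  14  13  13  14  12  17  14  14  13  13
   12  13]
 [ 45  46  45  46  44  32  32  15  11  14  13  14  14  10  15  13  15  13
   11  12]
 [ 37  41  42  40  38  29  35  33  16  10  12  15  14  15  14  17  13  13
   34  37]
 [ 34  39  42  38  30  27  29  33  36  34  16  16  17  15  15  14  14  36
   36  32]
 [ 32  32  35  31  19  24  28  31  30  33  33  15  12  15  13  34  32  31
   31  27]
 [ 26  32  28  26  15  18  24  26  29  33  33  35  15  14  32  34  35  29
   27  22]
 [ 24  31  22  23  11  15  20  21  24  28  31  35  35  34  34  33  28  25
   21  19]]
```

View pics/e.png

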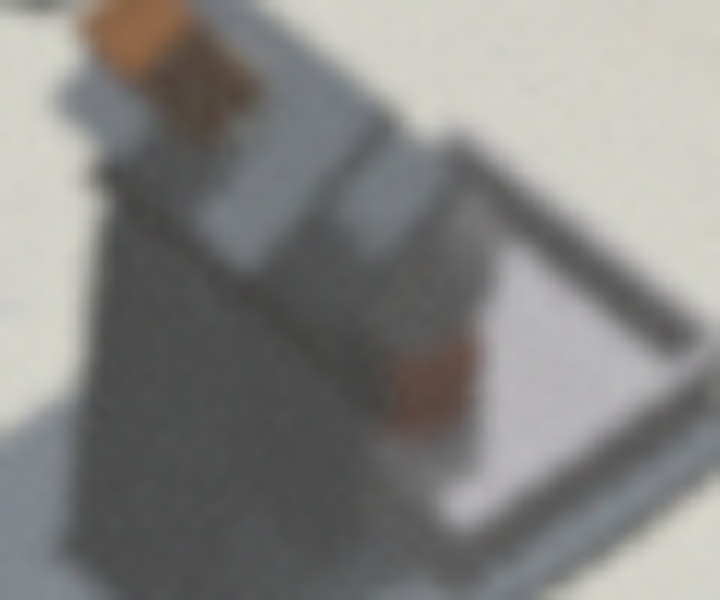

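The plug lies on the tray floor, spanning z of about 15 to 40 mm and clear of the mouth. The plunger is home.

```bash
python3 -c "
from rig import sign_off;print(sign_off())"
```

```text
the job is handed in; nothing more can be done
None
```

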